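Turn a marble hexagon over in the clamshell jig

ROBOT

A 7-joint arm with a two-finger parallel gripper is mounted at the origin on the work surface. World frame = base frame: x ahead of the robot, y to its left, z up, the work surface at z = 0. Lengths are in m, angles in rad, forces in N, time in s.
With the tool pointing down it reaches from about 0.4 to 0.85 m from the base axis. Payload 4.5 kg.
Tool frame: the origin (TCP) lies midway between the tips of the shut fingers; the grasp point (between the pads) lies 19 mm behind it; y points along the fingers, z is the direction in which the jaws open and shut, and the axes are right-handed (so a half turn about y gives the same grasp; the last joint's range is limited). The gripper opens to 88 mm and grips with 3 to 60 N. Pads are 18 mm wide; open, the fingers measure 123 mm over their backs; the gripper's body (75 mm by 187 mm) begins 45 mm behind the grasp point.
Start: joints at [1.224, 0.689, -0.195, 1.565, 0.157, 0.902, -0.215], TCP at [0.232, -0.58, 0.218] pointing down, gripper open.
Joint ranges: [-3.01, 3.01], [-0.46, 2.08], [-1.47, 1.51], [0.13, 2.56], [-1, 4.14], [0.04, 2.09], [-2.66, 2.66]. Speed limits (rad/s): [2.57, 2.57, 3.14, 3.14, 3.14, 3.14, 3.14].

INTERFACE

Orientations are given as a unit quaternion [x, y, z, w].
In Python, from plant import r, snapshot, get_calibration, job, boxes_of gives the robot as it stands. The module is installed in compiled form; this text tells all that it offers.
- The arm moves only by the shell command python3 -m handwheel 'ROWS' [OPENING] [FORCE]. ROWS is JSON, a list that holds one entry, the list of rows, each a list of 6 numbers: the shift along the tool's x, y, z as a fraction of full scale, then the turn, a rotation vector about the tool's x, y, z as a fraction of full scale. In form: [[[x, y, z, wx, wy, wz], ...]]. A call has 1 to 12 rows; each row is the pose to reach, as a shift and turn from the pose commanded when the call began, along the tool's axes at that moment, turning the shorter way round; what a row does not reach only later rows make up. Full scale, the value 1, is 100 cm for a shift and 180 degrees for a turn. A row lasts 1/12 s, in which the tool goes at most 41.7 mm and 7.16 degrees, less where a joint would pass 70% of its speed; a pose out of reach is approached as far as the arm can. A call with a number of a shift or a turn outside -1 to 1 is refused whole. A call with a gripper value outside its range is refused whole. OPENING is the opening, from -1 (shut) to 1 (fully open), set as the call begins (- or left out, the last holds). The fingers move at their own pace and stop on an object; FORCE is the grip in N (left out, the last holds). Time passes only in rows, so rows that repeat a pose let the fingers close. It gives the time, the measured TCP pose, the force and the opening at its end, in the units of the state.
- r.get_state(): the state, without advancing time (a new reading comes with each control period).
- snapshot(name): name is "scene" or "top" or "wrist"; returns the picture (384x512x3 uint8, red, green, blue); there is no depth.
- get_calibration(name): a dict with "fx", "fy", "cx", "cy" (pixels), "T" (4x4, takes a point from camera to world coordinates). Camera axes: x right, y down, z forward; pixel columns grow to the right and rows downward; lengths in m; the calibration is good to about 2 mm. A picture is of the moment at which its call begins: read the wrist's pose just before it. get_calibration takes no time and is no camera call; for the wrist camera it gives the pose at the moment of the call.
- job.finish_job(): hands the job in, once; it reports no verdict.
Trained networks look in the newest picture that a camera, given by its name, has taken for a name from the list of things; names that differ only in an ending like _2 or _b are one class to them, and where a whole thing is asked for, a point or a joint stands for the part that bears it (a point fixed in the world has none). Each returns a list of dicts, best first, with "confidence" (0 to 1); they miss things now and then, are a little off and sometimes report something else, mostly with a low value. They report only what shows in the picture. A call takes as long as a camera call. They do not tell look-alikes from the thing itself.
- boxes_of(thing, camera): "bbox" ([left, top, right, bottom] in pixels, round what is visible of it).
The state is a dict: "clock": time; "q": joint angles; "qd": joint speeds; "joint_torque": joint torques, N m; "tool_pos": TCP position; "eef_rot": TCP orientation; "contact_force": force on the tool from outside, world axes, zero at the start; "moment": the same for the moment, N m; "opening": opening from 0.0 (shut) to 1.0 (fully open).
Only numpy, scipy, OpenCV 4.12 (cv2) and the standard library are available. Lean on these libraries where they do the work, as an engineer would, in place of code of your own. Each camera call takes 0.05 s, during which the arm holds its last target. There are 200 camera calls.

TASK

Turn the marble tile in the clamshell jig back-side up without touching the tile itself: close the empty blue-handled leaf over it, swing both leaves together, tile in between, all the way over by the red handle to the blue side, then lay the red-handled leaf back flat on its own side and let go. The tile must be left lying in the blue nest with its dark ribbed back up. Leave the drill, level, trowel and spare tile where they are.

Things in the scene. Friction and masses are not known exactly. Their poses are not given: they have to be found in the camera images.
- jig: clamshell turnover jig, screwed down: aluminium base 200 x 260 x 12 mm, two plywood leaves sharing one horizontal hinge like a book. Origin: centre of the underside, on the shelf. x axis parallel to the hinge, +y towards the red leaf's side, -y towards the blue leaf's. Each leaf board: 156 mm along the hinge, 28 to 146 mm from the hinge axis, 6 mm thick.
- jig_hinge (a point): middle of the hinge axis, 60 mm above the shelf; axes as the jig's (x along the hinge)
- red_leaf (a joint): angle of the red-handled leaf (0.16 kg, carries the tile at the start), rad: 0 = flat open on the jig's +y side, 1.57 = upright, 3.14 = swung fully over to the -y side; stops at 0 and 3.14. Stiff friction hinge (0.4 N m): stays where it is left. With the blue leaf shut over it, raising this leaf takes tile and blue leaf along.
- blue_leaf (a joint): angle of the blue-handled leaf (0.16 kg, empty at the start), rad: 0 = flat open on the jig's -y side, 1.57 = upright, 3.14 = swung fully over onto the red side; stops at 0 and 3.14. Starts between 0 and 0.7. Same stiff hinge: stays where it is left. With the leaves shut the tile has 1.5 mm slack between the nest floors.
- red_grip (a point): middle of the red handle, a round bar 12 mm thick parallel to the hinge, 200 mm from its axis, 45 mm towards the jig's -x from the hinge middle; 65 mm of clear bar between thin end rods, 48 mm of open air between bar and board. 50 mm above the shelf at leaf angle 0, 70 mm at 3.14. Pinched from above, the bar turns between the fingers, so a gripper pointing down can follow the whole half circle.
- blue_grip (a point): middle of the blue handle, the same bar on the blue leaf, 200 mm from the hinge axis, but 45 mm towards the jig's +x from the hinge middle, so that with the leaves shut each bar can be pinched from above clear of the other. 50 mm above the shelf at leaf angle 0, 70 mm at 3.14.
- blue_nest (a point): centre of the nest floor on the blue leaf's inner side, 87 mm from the hinge axis, 53 mm above the shelf with the leaf flat at 0. Nest: hexagon ring of low walls 5.5 mm high, 3 mm play round the tile; the red leaf has the same.
- tile: the marble hexagon tile to be turned, 100 mm over the flats, 115 mm over the points, 12 mm thick, about 0.26 kg; polished cream face on its +z side, dark grey ribbed back on its -z side; origin at its middle (mid thickness). Starts cream face up in the red leaf's nest.
- spare_tile: a second tile, the same, lying on the shelf; bystander. Origin at its middle.
- drill: yellow battery tile drill with a rubber push button, standing on its battery, about 215 mm long and 200 mm tall; bystander. Origin under the battery's centre, chuck towards its -x.
- level: teal level bubble block 120 x 35 x 50 mm (bubble tube to 56 mm), long along its x; bystander. Origin under its centre.
- trowel: notched V trowel lying flat, steel plate 200 x 105 mm, cork grip along its x up to 66 mm high; bystander. Origin under the plate's centre.
Not all that is in view belongs to the job. What is shaped like the tile but purple or turquoise is not meant.

How it is judged:
By the outcome, as a careful person would: the job done as asked, in the order asked, and still so for the second after the job is handed in, with the robot touching nothing.
It also fails if it takes over 69 s, if anything falls off the work surface, if the arm or the gripper's body presses on something with over 40 N, if the wrist force passes 120 N, or if a joint passes its speed limit or range.

## Working session

There is one attempt and no reset: what is moved stays moved. The work goes in short steps, Python scripts to look and compute and a shell command to move; the robot and the scene stay as the last step left them, time stands still between calls to the robot, and variables do not carry over. Pictures are saved under pics/ and viewed, about 8 in all and at most 12, crops included, and the job is handed in when it is done.

```bash
mkdir -p pics; python3 - <<'E'
from plant import *
import cv2,numpy as np
s=r.get_state(); print({k:np.round(s[k],3).tolist() for k in s})
ims=[]
for c in ["scene","top"]:
    im=snapshot(c); cv2.imwrite(f"pics/{c}0.png",im[:,:,::-1]); 
    k=get_calibration(c); print(c,k["fx"],k["cx"],k["cy"],np.round(k["T"],3).tolist())
    for t in ["jig","red_leaf","blue_leaf","red_grip","blue_grip","tile","spare_tile","drill","level","trowel"]:
        print(t,[(np.round(b["bbox"]).astype(int).tolist(),round(b["confidence"],2)) for b in boxes_of(t,c)[:3]])
E
```

```text
{'clock': 0.0, 'q': [1.224, 0.69, -0.194, 1.566, 0.157, 0.902, -0.215], 'qd': [-0.0, 0.001, -0.001, 0.0, 0.0, 0.001, 0.0], 'joint_torque': [0.0, -52.756, -1.267, -15.343, -0.053, 0.007, 0.0], 'tool_pos': [0.232, -0.58, 0.217], 'eef_rot': [-0.134, 0.695, -0.694, 0.134], 'contact_force': [0.386, -0.382, 0.321], 'moment': [0.032, -0.007, -0.042], 'opening': 0.999}
scene 364.934513685305 250.0596509914158 185.6087197262846 [[-0.832, 0.472, -0.293, 0.925], [0.555, 0.692, -0.461, 0.503], [-0.015, -0.546, -0.838, 1.061], [0.0, 0.0, 0.0, 1.0]]
jig [([234, 120, 342, 227], 0.64)]
red_leaf [([264, 166, 341, 224], 0.63)]
blue_leaf [([232, 124, 302, 182], 0.67)]
red_grip [([267, 166, 342, 224], 0.61)]
blue_grip [([238, 123, 300, 183], 0.64), ([266, 166, 342, 225], 0.57)]
tile [([286, 182, 317, 208], 0.82), ([229, 213, 262, 245], 0.66), ([295, 239, 330, 272], 0.64)]
spare_tile [([169, 184, 200, 213], 0.82), ([234, 126, 346, 229], 0.22)]
drill [([177, 44, 214, 120], 0.65)]
level [([213, 250, 247, 290], 0.65)]
trowel [([350, 274, 425, 347], 0.75), ([212, 249, 246, 287], 0.58)]
top 386.75087496037645 255.29367683434822 192.4846480098677 [[0.024, -0.972, 0.235, 0.302], [-1.0, -0.024, 0.002, -0.02], [0.003, -0.235, -0.972, 1.368], [0.0, 0.0, 0.0, 1.0]]
jig [([195, 208, 316, 275], 0.6)]
red_leaf []
blue_leaf [([249, 215, 316, 272], 0.58)]
red_grip [([193, 214, 256, 261], 0.83)]
blue_grip [([249, 219, 320, 266], 0.76)]
tile [([170, 203, 201, 232], 0.94), ([213, 221, 246, 253], 0.71), ([227, 171, 253, 203], 0.56)]
spare_tile [([279, 144, 310, 169], 0.88), ([248, 216, 317, 272], 0.33)]
drill [([376, 197, 455, 264], 0.88)]
level [([200, 147, 232, 162], 0.58)]
trowel [([94, 209, 136, 264], 0.77), ([194, 207, 316, 276], 0.44)]
```

```bash
python3 - <<'E'
import cv2,numpy as np
a=cv2.imread("pics/scene0.png")[40:340,140:440]; b=cv2.imread("pics/top0.png")[130:290,90:460]
cv2.imwrite("pics/scene0c.png",cv2.resize(a,(600,600),interpolation=cv2.INTER_CUBIC))
cv2.imwrite("pics/top0c.png",cv2.resize(b,None,fx=2.16,fy=2.16,interpolation=cv2.INTER_CUBIC))
cv2.imwrite("pics/jig0c.png",cv2.resize(cv2.imread("pics/top0.png")[195:285,185:325],None,fx=5.6,fy=5.6,interpolation=cv2.INTER_CUBIC))
E
```

```text
(no output)
```

View pics/scene0c.png

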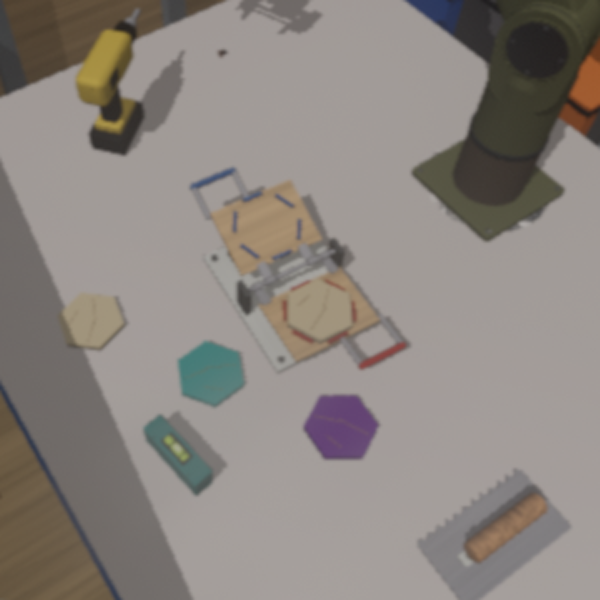

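View pics/jig0c.png

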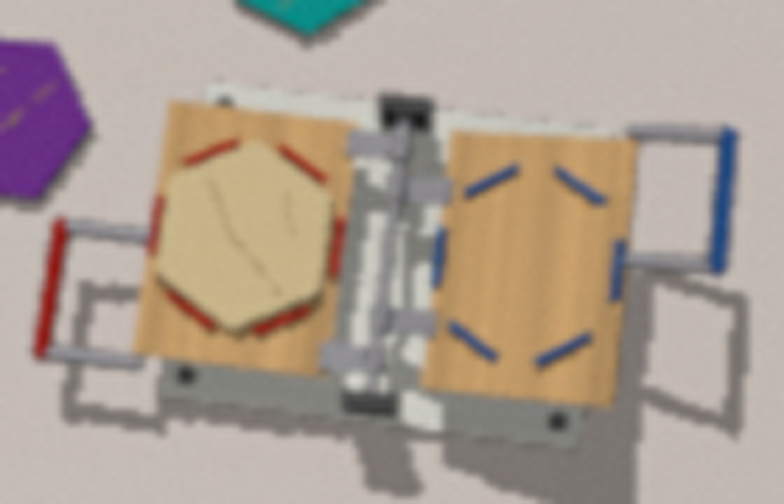

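Candidates (scene px): cream tile in the red nest (301,195) is the target. The look-alikes are the cream spare (185,199), the turquoise hexagon (245,228) and the purple hexagon (311,253). In the crop the tile sits in the red-walled nest, with the red bar at top px (194,246) and the blue bar at (314,230). Next I fit the jig pose from the bar colours in both views.

```bash
cat > h.py <<'E'
import cv2,numpy as np
from plant import *
from scipy.optimize import least_squares
from scipy.spatial.transform import Rotation as R
def proj(c,p):
    k=get_calibration(c); q=np.linalg.inv(k["T"])@np.append(p,1); return np.array([k["fx"]*q[0]/q[2]+k["cx"],k["fy"]*q[1]/q[2]+k["cy"]])
def W(j,p): # jig -> world
    c,s=np.cos(j[2]),np.sin(j[2]); return np.array([j[0]+c*p[0]-s*p[1],j[1]+s*p[0]+c*p[1],p[2]])
def bar(side,th): # side +1 red, -1 blue ; jig coords
    return np.array([-.045*side, side*(.2*np.cos(th)+.01*np.sin(th)), .06+.2*np.sin(th)-.01*np.cos(th)])
def colour(im,col,box):
    h=cv2.cvtColor(np.ascontiguousarray(im),cv2.COLOR_RGB2HSV); H,S,V=h[...,0].astype(int),h[...,1],h[...,2]
    m=((H<8)|(H>172))&(S>130) if col=="red" else (H>105)&(H<128)&(S>90)
    z=np.zeros(m.shape,bool); z[box[1]:box[3],box[0]:box[2]]=1; m=(m&z).astype(np.uint8)
    n,l,st,ce=cv2.connectedComponentsWithStats(m,connectivity=8)
    if n<2: return None
    i=1+np.argmax(st[1:,4]); return ce[i],st[i].tolist()
def show(**kw):
    s=r.get_state(); print("t",round(s["clock"],2),"tcp",np.round(s["tool_pos"],4),"F",np.round(s["contact_force"],1),"op",round(s["opening"],3))
E
python3 - <<'E'
from h import *
o={}
for c,bx in [("scene",{"red":(300,195,350,230),"blue":(225,115,275,140)}),("top",{"red":(188,225,202,265),"blue":(305,210,325,250)})]:
    im=cv2.imread(f"pics/{c}0.png")[:,:,::-1]
    for k in bx: o[c,k]=colour(im,k,bx[k]); print(c,k,o[c,k])
def f(p): return np.concatenate([proj(c,W(p,bar(1 if k=="red" else -1,0 if k=="red" else p[3])))-v[0] for (c,k),v in o.items()])
s=least_squares(f,[.35,-.05,1.5,.3]); 
for y0 in (1.5,-1.5,0.):
    t=least_squares(f,[.4,0,y0,.3]); s=t if t.cost<s.cost else s
j=s.x; print(j,s.cost,s.fun.round(1)); np.save("jig.npy",j)
print("red",W(j,bar(1,0)),"blue",W(j,bar(-1,j[3])),"hinge",W(j,[0,0,.06]))
Rt=R.from_quat(r.get_state()["eef_rot"]).as_matrix(); print(Rt.round(3)); print("jig y",W([0,0,j[2]],[0,1,0]))
# overlay check
im=cv2.imread("pics/top0.png")
for p in [[x,y,.012] for x in(-.1,.1) for y in(-.13,.13)]+[[0,0,.06],bar(1,0),bar(-1,j[3])]:
    cv2.circle(im,tuple((proj("top",W(j,p))*8).astype(int)),8,(0,255,0),-1,shift=3)
cv2.imwrite("pics/ov.png",cv2.resize(im[195:285,185:325],None,fx=5,fy=5))
E
```

```text
scene red None
scene blue (array([243., 130.]), [238, 128, 11, 5, 11])
top red (array([193.55319149, 246.12765957]), [191, 235, 6, 23, 47])
top blue (array([313.64285714, 230.125     ]), [312, 218, 4, 25, 56])Traceback (most recent call last):
  File "<stdin>", line 7, in <module>
    return func(*args, **kwargs)
    vector_fun = VectorFunction(
        fun_wrapped,
    ...<6 lines>...
        workers=workers
    )
    self._update_fun()
    ~~~~~~~~~~~~~~~~^^
    self.f = self.fun_wrapped(xp_copy(self.x))
             ~~~~~~~~~~~~~~~~^^^^^^^^^^^^^^^^^
    return np.atleast_1d(self.fun(x))
                         ~~~~~~~~^^^
    return self.f(x, *self.args, **self.kwargs)
           ~~~~~~^^^^^^^^^^^^^^^^^^^^^^^^^^^^^^
  File "<stdin>", line 6, in f
TypeError: 'NoneType' object is not subscriptable
```

```bash
sed -i 's/(S>130)/(S>90)/; s/(S>90) if/(S>95) if/; s/(H<128)&(S>90)/(H<128)\&(S>60)/' h.py
cat > fit.py <<'E'
from h import *
o={}
for c,bx in [("scene",{"red":(317,206,350,228),"blue":(230,118,262,138)}),("top",{"red":(188,225,202,265),"blue":(305,210,325,250)})]:
    im=cv2.imread(f"pics/{c}0.png")[:,:,::-1]
    for k in bx: o[c,k]=colour(im,k,bx[k]); print(c,k,o[c,k])
def f(p): return np.concatenate([proj(c,W(p,bar(1 if k=="red" else -1,0 if k=="red" else p[3])))-v[0] for (c,k),v in o.items()])
s=None
for y0 in (1.5,-1.5,0.,3.):
    t=least_squares(f,[.4,0,y0,.3]); s=t if s is None or t.cost<s.cost else s
j=s.x; print(j,s.cost,s.fun.round(1)); np.save("jig.npy",j)
print("red",W(j,bar(1,0)),"blue",W(j,bar(-1,j[3])),"hinge",W(j,[0,0,.06]))
Rt=R.from_quat(r.get_state()["eef_rot"]).as_matrix(); print(Rt.round(3)); print("jig y",W([0,0,j[2]],[0,1,0]))
im=cv2.imread("pics/top0.png"); im=cv2.resize(im[195:285,185:325],None,fx=5,fy=5)
for p in [[x,y,.012] for x in(-.1,.1) for y in(-.13,.13)]+[[0,0,.06],[0,.087,.065],bar(1,0),bar(-1,j[3])]:
    cv2.circle(im,tuple(((proj("top",W(j,p))-[185,195]+.5)*5).astype(int)),4,(0,255,0),-1)
cv2.imwrite("pics/ov.png",im)
E
python3 fit.py
```

```text
scene red (array([330.48387097, 217.46774194]), [320, 212, 22, 12, 62])
scene blue (array([245.69047619, 128.9047619 ]), [236, 125, 21, 9, 42])
top red (array([193.50746269, 245.91044776]), [191, 234, 6, 25, 67])
top blue (array([313.51351351, 230.33783784]), [312, 218, 4, 26, 74])
[ 0.45583572 -0.01581485 -0.0956595   0.39642204] 0.1871002736112067 [ 0.   0.1  0.4  0.2  0.3  0.   0.1 -0.2]
red [0.43014419 0.18756889 0.05      ] blue [ 0.4826399  -0.20760273  0.12799958] hinge [ 0.45583572 -0.01581485  0.06      ]
[[-0.928  0.     0.372]
 [-0.372 -0.    -0.928]
 [-0.    -1.     0.   ]]
jig y [0.09551368 0.99542812 0.        ]
```

View pics/ov.png

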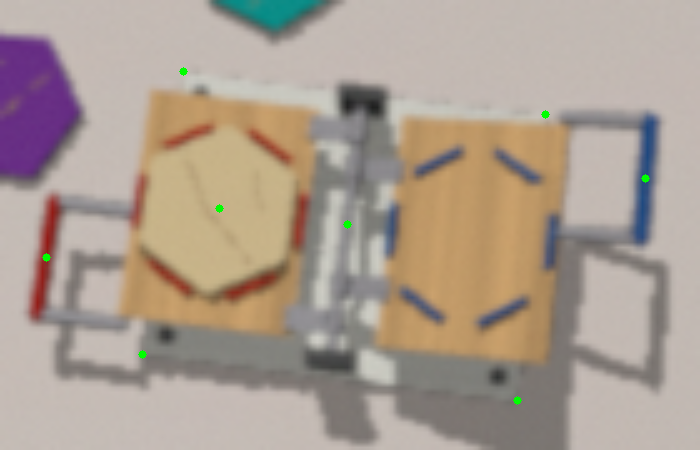

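The fit agrees to 0.4 px. The hinge is at (0.456,-0.016), yaw is -0.096, and the blue leaf is at 0.40 rad. I'll swing past the drill on the near side, turn the tool onto the hinge frame, and go above the blue bar.

```bash
python3 -m handwheel '[[[-0.02,-0.01,-0.03,0,0.03,0],[-0.05,-0.02,-0.07,0,0.06,0],[-0.08,-0.03,-0.12,0,0.09,0],[-0.105,-0.033,-0.165,0,0.12,0],[-0.14,-0.033,-0.2,0,0.152,0],[-0.17,-0.033,-0.22,0,0.152,0],[-0.21,-0.033,-0.23,0,0.152,0],[-0.25,-0.025,-0.235,0,0.152,0],[-0.29,-0.015,-0.24,0,0.152,0],[-0.33,0,-0.246,0,0.152,0],[-0.36,0.01,-0.25,0,0.152,0],[-0.371,0.017,-0.2524,0,0.152,0]]]' 0.0 15
python3 - <<'E'
from h import *
j=np.load("jig.npy"); s=r.get_state(); Rt=R.from_quat(s["eef_rot"]).as_matrix(); b=W(j,bar(-1,j[3]))-[0,0,.019]
print(Rt.round(3)); show(); print("to grasp, tool axes:",(Rt.T@(b-s["tool_pos"])).round(4))
im=snapshot("wrist"); cv2.imwrite("pics/w1.png",im[:,:,::-1])
c=colour(im,"blue",(0,0,512,384)); print(c,"pred bar",proj("wrist",b+[0,0,.019]))
E
```

```text
clock: 2.1
tool_pos: [0.4861, -0.2058, 0.2007]
eef_rot: [0.034, 0.706, -0.706, -0.032]
contact_force: [0.2, -0.5, -0.0]
opening: 0.501
[[-0.996  0.003 -0.094]
 [ 0.094 -0.    -0.996]
 [-0.003 -1.    -0.   ]]
t 2.1 tcp [ 0.4861 -0.2058  0.2007] F [ 0.2 -0.5 -0. ] op 0.501
to grasp, tool axes: [0.0036 0.0917 0.0021]
(array([257.64013841, 199.16262976]), [251, 147, 15, 106, 1445]) pred bar [266.10756441 208.60377511]
```

View pics/w1.png

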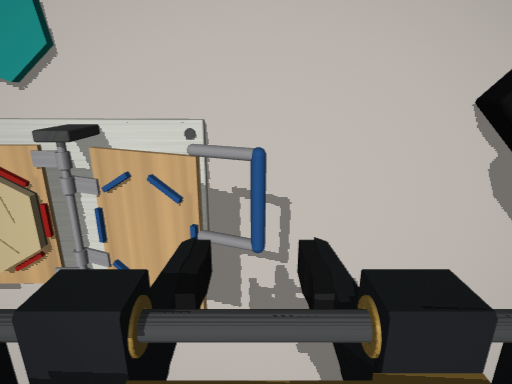

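```bash
python3 - <<'E'
from h import *
j=np.load("jig.npy"); k=get_calibration("wrist"); print(k["fx"],k["cx"],k["cy"]);print(k["T"].round(3))
for sd in(-1,1):
  print(proj("wrist",W(j,bar(-1,j[3])+[sd*.0325,0,0])))
o=np.array([257.64,199.16])
print([(round(float(t),2),proj("wrist",W(j,bar(-1,t))).round(1)) for t in (.3,.35,.4,.45,.5)])
E
```

```text
320.9162611244146 254.25940428596186 194.53515989732247
[[-0.086 -0.95  -0.301  0.57 ]
 [-0.996  0.08   0.032 -0.207]
 [-0.006  0.303 -0.953  0.365]
 [ 0.     0.     0.     1.   ]]
[265.27633519 246.05773077]
[267.00636488 168.10515903]
[(0.3, array([272.2, 201.1])), (0.35, array([269.4, 204.9])), (0.4, array([265.8, 208.9])), (0.45, array([261.3, 213.1])), (0.5, array([255.8, 217.5]))]
```

```bash
cat > fit2.py <<'E'
from h import *
j0=np.load("jig.npy")
o={("scene","red"):(330.5,217.5),("scene","blue"):(245.7,128.9),("top","red"):(193.5,245.9),("top","blue"):(313.5,230.3),("wrist","blue"):(257.6,200.)}
P={"corner":((204.5,121),[.1,-.13,.012])}
print("corner pred",proj("wrist",W(j0,P["corner"][1])), "nest walls centre pred",proj("wrist",W(j0,[0,0,.06])))
def f(p):
    a=[(proj(c,W(p[:4],bar(1 if k=="red" else -1,0 if k=="red" else p[3])))-v)/(3 if c=="wrist" else 1) for (c,k),v in o.items()]
    a.append((proj("wrist",W(p,P["corner"][1]))-P["corner"][0])/3)
    return np.concatenate(a)
s=least_squares(f,j0); print(s.x,s.fun.round(2)); np.save("jig2.npy",s.x)
E
python3 fit2.py
```

```text
corner pred [209.92340705 122.98604459] nest walls centre pred [ 80.58647365 224.8526486 ]
[ 0.45779411 -0.01342634 -0.08443383  0.40217836] [ 0.54  0.5  -0.13  1.06 -0.28  0.1  -0.81 -1.53  1.39  1.47  0.63 -0.35]
```

```bash
python3 - <<'E'
from h import *
s=r.get_state(); Rt=R.from_quat(s["eef_rot"]).as_matrix(); p=s["tool_pos"]
print(proj("wrist",p), proj("wrist",p+Rt@[0,.0727,0]),[proj("wrist",p+Rt@[0,0,z]) for z in(-.022,.022)])
E
```

```text
[255.2811391  237.93604399] [255.09875314 197.52742908] [array([216.60412605, 237.91831165]), array([293.96759169, 237.95378066])]
```

The arm was still settling when I took that picture, so it doesn't match the calibration. Measuring again at rest.

```bash
python3 - <<'E'
from h import *
show(); 
j=np.load("jig.npy"); im=snapshot("wrist"); cv2.imwrite("pics/w2.png",im[:,:,::-1]); show()
c=colour(im,"blue",(220,100,300,290)); b=W(j,bar(-1,j[3])); print(c,"pred",proj("wrist",b))
s=r.get_state(); Rt=R.from_quat(s["eef_rot"]).as_matrix()
print("to grasp",(Rt.T@(b-[0,0,.019]-s["tool_pos"])).round(4),Rt[:,2], "plane col",proj("wrist",s["tool_pos"]+Rt@[0,.073,0]))
E
```

```text
t 2.15 tcp [ 0.4913 -0.2     0.1983] F [ 5.2  3.2 -0.8] op 0.499
t 2.2 tcp [ 0.4878 -0.2024  0.199 ] F [-0.5  0.3 -0.3] op 0.502
(array([265.92185339, 205.77109267]), [258, 154, 17, 106, 1446]) pred [262.7016192  203.98150412]
to grasp [0.0048 0.09   0.006 ] [-0.08674077 -0.99622379 -0.00376938] plane col [255.11816704 197.3919589 ]
```

```bash
python3 -m handwheel '[[[0,0,0,0,0,0],[0,0,0,0,0,0],[0,0,0,0,0,0],[0,0,0,0,0,0],[0,0,0,0,0,0]]]'; cat > m.py <<'E'
from h import *
import sys
# usage: m.py side(red/blue) theta : offset to grasp in tool axes + wrist check
side=1 if sys.argv[1]=="red" else -1; th=float(sys.argv[2]); dx=float(sys.argv[3]) if len(sys.argv)>3 else 0
j=np.load("jig.npy"); s=r.get_state(); im=snapshot("wrist"); show()
Rt=R.from_quat(s["eef_rot"]).as_matrix(); b=W(j,bar(side,th)+[dx,0,0])
pc=proj("wrist",W(j,bar(side,th))); c=colour(im,sys.argv[1],[max(0,int(v)) for v in(pc[0]-45,pc[1]-75,pc[0]+45,pc[1]+75)])
print("blob",c,"pred",pc,"to grasp",(Rt.T@(b-[0,0,.019]-s["tool_pos"])).round(4)); print("tool axes",Rt.round(3).tolist())
E
python3 m.py blue 0.396
```

```text
clock: 2.62
tool_pos: [0.4822, -0.2092, 0.2013]
eef_rot: [-0.035, -0.706, 0.706, 0.035]
contact_force: [-0.8, -0.4, -0.4]
opening: 0.502
t 2.67 tcp [ 0.4824 -0.2089  0.2012] F [ 0.1  0.6 -0.8] op 0.502
blob (array([252.74589041, 194.15547945]), [245, 142, 16, 107, 1460]) pred [253.40041883 197.17553071] to grasp [-0.0003  0.0923 -0.0017]
tool axes [[-0.995, 0.0, -0.099], [0.099, -0.001, -0.995], [-0.0, -1.0, 0.001]]
```

At rest the prediction matches within 0.7 px across the bar. Descending and closing on the blue bar.

```bash
python3 -m handwheel '[[[0,0.02,-0.002,0,0,0],[0,0.05,-0.002,0,0,0],[0,0.075,-0.002,0,0,0],[0,0.088,-0.002,0,0,0],[0,0.092,-0.002,0,0,0],[0,0.092,-0.002,0,0,0],[0,0.092,-0.002,0,0,0],[0,0.092,-0.002,0,0,0]]]'; python3 -m handwheel '[[[0,0,0,0,0,0],[0,0,0,0,0,0],[0,0,0,0,0,0],[0,0,0,0,0,0],[0,0,0,0,0,0],[0,0,0,0,0,0]]]' -1 12
python3 - <<'E'
from h import *
# arc table, offsets relative to start, tool axes: x 0, y down, z = -jig y
def tab(side,a,b,n):
    b0=bar(side,a)
    for i,t in enumerate(np.linspace(a,b,n+1)):
        d=bar(side,t)-b0; print(i,round(t,2),"y %.3f z %.3f"%(-d[2],-d[1]))
tab(-1,.396,3.14,36)
E
```

```text
clock: 3.33
tool_pos: [0.4839, -0.2065, 0.1099]
eef_rot: [-0.035, -0.706, 0.707, 0.034]
contact_force: [-0.1, -0.7, 0.5]
opening: 0.501
clock: 3.83
tool_pos: [0.4831, -0.2081, 0.109]
eef_rot: [-0.035, -0.705, 0.707, 0.034]
contact_force: [-0.5, -3.6, -0.3]
opening: 0.104
0 0.4 y -0.000 z -0.000
1 0.47 y -0.014 z -0.006
2 0.55 y -0.028 z -0.012
3 0.62 y -0.041 z -0.020
4 0.7 y -0.053 z -0.029
5 0.78 y -0.065 z -0.039
6 0.85 y -0.076 z -0.049
7 0.93 y -0.086 z -0.061
8 1.01 y -0.096 z -0.073
9 1.08 y -0.104 z -0.086
10 1.16 y -0.111 z -0.099
11 1.23 y -0.118 z -0.113
12 1.31 y -0.123 z -0.127
13 1.39 y -0.127 z -0.142
14 1.46 y -0.130 z -0.157
15 1.54 y -0.132 z -0.172
16 1.62 y -0.132 z -0.187
17 1.69 y -0.132 z -0.203
18 1.77 y -0.130 z -0.218
19 1.84 y -0.127 z -0.233
20 1.92 y -0.123 z -0.247
21 2.0 y -0.118 z -0.262
22 2.07 y -0.112 z -0.276
23 2.15 y -0.105 z -0.289
24 2.23 y -0.097 z -0.302
25 2.3 y -0.088 z -0.314
26 2.38 y -0.078 z -0.326
27 2.45 y -0.067 z -0.337
28 2.53 y -0.055 z -0.346
29 2.61 y -0.043 z -0.355
30 2.68 y -0.030 z -0.363
31 2.76 y -0.016 z -0.370
32 2.84 y -0.002 z -0.376
33 2.91 y 0.013 z -0.381
34 2.99 y 0.027 z -0.384
35 3.06 y 0.042 z -0.387
36 3.14 y 0.058 z -0.388
```

```bash
python3 -m handwheel '[[[0,-0.004,-0.001,0,0,0],[0,-0.014,-0.006,0,0,0],[0,-0.028,-0.012,0,0,0],[0,-0.041,-0.02,0,0,0],[0,-0.053,-0.029,0,0,0],[0,-0.065,-0.039,0,0,0],[0,-0.076,-0.049,0,0,0],[0,-0.08,-0.054,0,0,0],[0,-0.08,-0.054,0,0,0],[0,-0.08,-0.054,0,0,0]]]' - 20; python3 - <<'E'
from h import *
s=r.get_state(); show(); im=snapshot("top"); im2=snapshot("scene")
j=np.load("jig.npy"); print("pred .88",proj("top",W(j,bar(-1,.88))),proj("scene",W(j,bar(-1,.88))), "tcp in scene", s["tool_pos"]+[0,0,.019], "pred", W(j,bar(-1,.88)))
a=np.hstack([im[180:300,180:330],im2[100:220,210:360]]); cv2.imwrite("pics/b1.png",cv2.resize(a[:,:,::-1],None,fx=2.6,fy=2.6))
E
```

```text
clock: 4.67
tool_pos: [0.4882, -0.152, 0.1887]
eef_rot: [-0.034, -0.706, 0.706, 0.034]
contact_force: [0.4, -0.4, -0.1]
opening: 0.006
t 4.67 tcp [ 0.4882 -0.152   0.1887] F [ 0.4 -0.4 -0.1] op 0.006
pred .88 [300.05238021 224.3148157 ] [253.42032394 123.09044405] tcp in scene [ 0.48822912 -0.15197625  0.20768056] pred [ 0.4877225  -0.15463275  0.20777626]
```

View pics/b1.png

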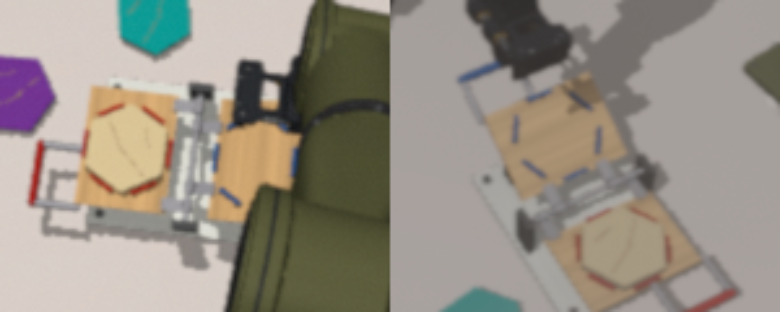

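```bash
python3 -m handwheel '[[[0,-0.03,0.02,0,0,0],[0,-0.06,0.04,0,0,0],[0,-0.08,0.054,0,0,0],[0,-0.08,0.054,0,0,0],[0,-0.08,0.054,0,0,0],[0,-0.08,0.054,0,0,0],[0,-0.08,0.054,0,0,0]]]' 0 15; python3 - <<'E'
from h import *
s=r.get_state(); im=snapshot("wrist"); show(); cv2.imwrite("pics/w3.png",im[:,:,::-1]); Rt=R.from_quat(s["eef_rot"]).as_matrix()
sc=snapshot("scene");tp=snapshot("top"); cv2.imwrite("pics/s3.png",cv2.resize(np.hstack([tp[190:290,200:350],sc[90:190,200:350]])[:,:,::-1],None,fx=2.6,fy=2.6))
j=np.load("jig.npy")
for c,i in(("wrist",im),("scene",sc),("top",tp)):
  for t in (.3,.4,.5): print(c,t,proj(c,W(j,bar(-1,t))).round(1),[proj(c,W(j,bar(-1,t)+[d,0,0])).round(0).tolist() for d in(-.0395,.0395)])
print(colour(im,"blue",(200,100,330,300)),colour(sc,"blue",(230,115,262,138)))
E
```

```text
clock: 5.35
tool_pos: [0.4822, -0.2047, 0.2671]
eef_rot: [0.033, 0.707, -0.706, -0.035]
contact_force: [-0.7, -0.8, -1.3]
opening: 0.491
t 5.4 tcp [ 0.4824 -0.2047  0.2673] F [-1.   0.2  0.3] op 0.5
wrist 0.3 [263.1 171. ] [[263.0, 207.0], [263.0, 133.0]]
wrist 0.4 [257.5 175.7] [[257.0, 213.0], [258.0, 135.0]]
wrist 0.5 [249.2 180.7] [[249.0, 220.0], [249.0, 138.0]]
scene 0.3 [245.5 131.6] [[256.0, 127.0], [235.0, 136.0]]
scene 0.4 [246.1 129. ] [[256.0, 125.0], [236.0, 133.0]]
scene 0.5 [247.1 126.8] [[257.0, 123.0], [237.0, 131.0]]
top 0.3 [314.5 231.1] [[313.0, 243.0], [315.0, 219.0]]
top 0.4 [313.6 230.1] [[313.0, 242.0], [315.0, 218.0]]
top 0.5 [312. 229.] [[311.0, 241.0], [313.0, 217.0]]
(array([246.40962761, 179.56221617]), [240, 134, 13, 93, 1101]) (array([247.22727273, 125.88636364]), [237, 121, 21, 10, 44])
```

View pics/s3.png

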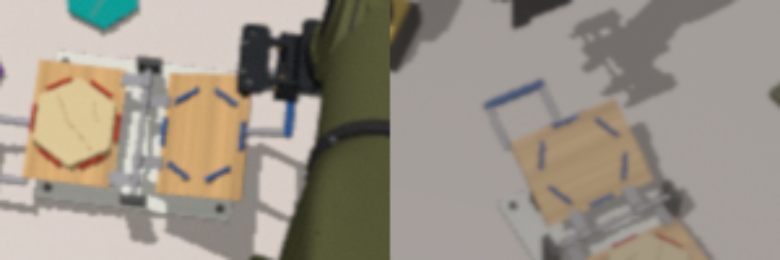

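View pics/w3.png

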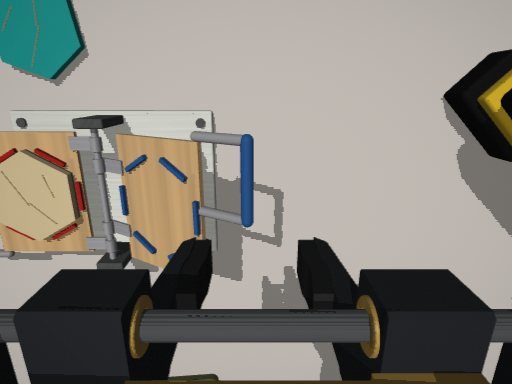

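The blue bar is at wrist px (246,180) and scene px (247,126), so the leaf rose to about 0.53 rad and then slipped out of the light grip. Regrasping deeper and harder.

```bash
python3 m.py blue 0.53
```

```text
t 5.55 tcp [ 0.4829 -0.2052  0.2679] F [ 0.5  0.4 -0.7] op 0.501
blob (array([246.10498688, 180.17147857]), [240, 135, 13, 93, 1143]) pred [245.95597243 182.44851939] to grasp [-0.0005  0.1342 -0.0081]
tool axes [[-0.995, -0.002, -0.095], [0.095, 0.001, -0.995], [0.002, -1.0, -0.001]]
```

```bash
python3 -m handwheel '[[[0,0.02,-0.008,0,0,0],[0,0.05,-0.008,0,0,0],[0,0.08,-0.008,0,0,0],[0,0.11,-0.008,0,0,0],[0,0.13,-0.008,0,0,0],[0,0.14,-0.008,0,0,0],[0,0.14,-0.008,0,0,0],[0,0.14,-0.008,0,0,0],[0,0.14,-0.008,0,0,0]]]'; python3 -m handwheel '[[[0,0,0,0,0,0],[0,0,0,0,0,0],[0,0,0,0,0,0],[0,0,0,0,0,0],[0,0,0,0,0,0],[0,0,0,0,0,0],[0,0,0,0,0,0],[0,0,0,0,0,0]]]' -1 45
python3 - <<'E'
from h import *
def tab(side,a,b,n):
    b0=bar(side,a)
    for i,t in enumerate(np.linspace(a,b,n+1)):
        d=bar(side,t)-b0; print(i,round(t,2),"y %.3f z %.3f"%(-d[2],-d[1]))
tab(-1,.53,3.14,36); show()
E
```

```text
clock: 6.3
tool_pos: [0.4849, -0.1984, 0.1298]
eef_rot: [-0.035, -0.706, 0.707, 0.033]
contact_force: [-0.1, 0.3, 0.7]
opening: 0.498
clock: 6.97
tool_pos: [0.4841, -0.1979, 0.1288]
eef_rot: [0.034, 0.706, -0.706, -0.034]
contact_force: [0.6, 0.8, 1.1]
opening: 0.12
0 0.53 y -0.000 z -0.000
1 0.6 y -0.013 z -0.007
2 0.68 y -0.025 z -0.015
3 0.75 y -0.036 z -0.024
4 0.82 y -0.047 z -0.034
5 0.89 y -0.057 z -0.044
6 0.97 y -0.066 z -0.056
7 1.04 y -0.075 z -0.067
8 1.11 y -0.082 z -0.080
9 1.18 y -0.089 z -0.093
10 1.26 y -0.095 z -0.106
11 1.33 y -0.099 z -0.120
12 1.4 y -0.103 z -0.134
13 1.47 y -0.106 z -0.148
14 1.55 y -0.107 z -0.162
15 1.62 y -0.108 z -0.177
16 1.69 y -0.107 z -0.191
17 1.76 y -0.106 z -0.206
18 1.84 y -0.103 z -0.220
19 1.91 y -0.100 z -0.234
20 1.98 y -0.095 z -0.248
21 2.05 y -0.089 z -0.261
22 2.12 y -0.083 z -0.274
23 2.2 y -0.075 z -0.287
24 2.27 y -0.067 z -0.299
25 2.34 y -0.058 z -0.310
26 2.42 y -0.048 z -0.320
27 2.49 y -0.037 z -0.330
28 2.56 y -0.026 z -0.339
29 2.63 y -0.014 z -0.347
30 2.7 y -0.001 z -0.355
31 2.78 y 0.012 z -0.361
32 2.85 y 0.025 z -0.366
33 2.92 y 0.039 z -0.371
34 3.0 y 0.053 z -0.374
35 3.07 y 0.068 z -0.376
36 3.14 y 0.082 z -0.378
t 6.97 tcp [ 0.4841 -0.1979  0.1288] F [0.6 0.8 1.1] op 0.12
```

```bash
python3 -m handwheel '[[[0,-0.006,-0.003,0,0,0],[0,-0.013,-0.007,0,0,0],[0,-0.025,-0.015,0,0,0],[0,-0.036,-0.024,0,0,0],[0,-0.047,-0.034,0,0,0],[0,-0.052,-0.039,0,0,0],[0,-0.057,-0.044,0,0,0],[0,-0.057,-0.044,0,0,0]]]'
```

```text
clock: 7.63
tool_pos: [0.4884, -0.1545, 0.1874]
eef_rot: [-0.035, -0.706, 0.707, 0.034]
contact_force: [-1.6, -4.5, 7.0]
opening: 0.111
```

```bash
python3 -m handwheel '[[[0,0,0,0,0,0],[0,0,0,0,0,0],[0,0,0,0,0,0],[0,0,0,0,0,0]]]' -0.3 45; python3 - <<'E'
from h import *
j=np.load("jig.npy"); s=r.get_state(); im=snapshot("wrist"); sc=snapshot("scene"); show()
cv2.imwrite("pics/s4.png",cv2.resize(np.hstack([im[100:300,150:350],cv2.resize(sc[90:190,200:300],(200,200))])[:,:,::-1],None,fx=2,fy=2))
for t in (.7,.8,.9): print(t,proj("wrist",W(j,bar(-1,t))).round(1),proj("scene",W(j,bar(-1,t))).round(1),[proj("scene",W(j,bar(-1,t)+[d,0,0])).round(1).tolist() for d in(-.0395,.0395)])
print(colour(im,"blue",(215,60,300,300)),colour(sc,"blue",(230,105,265,140)))
E
```

```text
clock: 7.97
tool_pos: [0.4878, -0.1534, 0.1853]
eef_rot: [0.034, 0.707, -0.706, -0.034]
contact_force: [0.7, 0.1, -1.0]
opening: 0.348
t 8.07 tcp [ 0.4879 -0.1538  0.1854] F [-0.1  0.3 -0.2] op 0.352
0.7 [298.6 235. ] [249.9 123.9] [[260.6, 119.5], [239.0, 128.3]]
0.8 [278.2 247.2] [251.7 123.2] [[262.6, 118.8], [240.7, 127.7]]
0.9 [251.1 260.3] [253.9 123.1] [[264.9, 118.6], [242.7, 127.7]]
(array([256.94834711, 236.33780992]), [245, 174, 25, 126, 2904]) (array([248.19354839, 124.70967742]), [242, 122, 13, 7, 31])
```

View pics/s4.png

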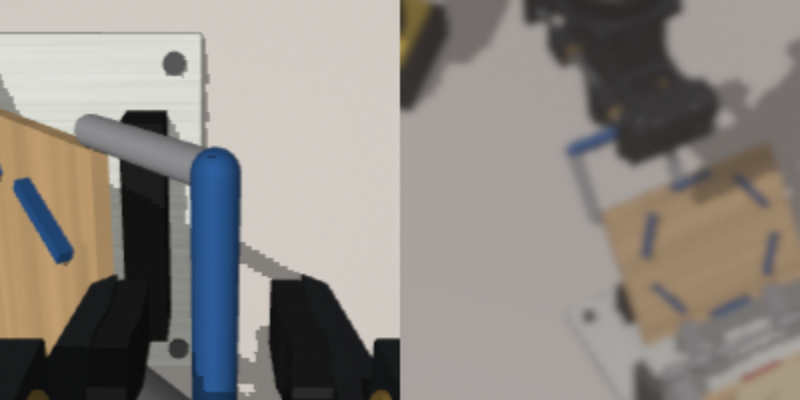

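The leaf is at 0.88 rad: the bar is at wrist col 257 and sits between the fingers. Regripping a bit deeper and harder from here.

```bash
python3 -m handwheel '[[[0,0.003,0,0,0,0],[0,0.005,0,0,0,0],[0,0.005,0,0,0,0],[0,0.005,0,0,0,0]]]' ; python3 -m handwheel '[[[0,0,0,0,0,0],[0,0,0,0,0,0],[0,0,0,0,0,0],[0,0,0,0,0,0],[0,0,0,0,0,0]]]' -1 55; python3 -m handwheel '[[[0,-0.004,-0.005,0,0,0],[0,-0.009,-0.012,0,0,0],[0,-0.018,-0.023,0,0,0],[0,-0.025,-0.036,0,0,0],[0,-0.032,-0.049,0,0,0],[0,-0.038,-0.062,0,0,0],[0,-0.042,-0.076,0,0,0],[0,-0.046,-0.09,0,0,0],[0,-0.049,-0.104,0,0,0],[0,-0.05,-0.118,0,0,0],[0,-0.051,-0.133,0,0,0],[0,-0.051,-0.133,0,0,0]]]'
```

```text
clock: 8.4
tool_pos: [0.4879, -0.1542, 0.1804]
eef_rot: [0.034, 0.706, -0.706, -0.034]
contact_force: [-0.2, -0.2, -0.5]
opening: 0.349
clock: 8.82
tool_pos: [0.4882, -0.1547, 0.1809]
eef_rot: [-0.034, -0.706, 0.707, 0.034]
contact_force: [-0.2, -0.7, 1.4]
opening: 0.121
clock: 9.82
tool_pos: [0.5019, -0.0187, 0.2334]
eef_rot: [0.034, 0.707, -0.706, -0.032]
contact_force: [-0.7, 0.3, 9.5]
opening: 0.121
```

```bash
python3 -m handwheel '[[[0,-0.002,-0.008,0,0,0],[0,-0.002,-0.016,0,0,0],[0,-0.001,-0.03,0,0,0],[0,0.002,-0.044,0,0,0],[0,0.005,-0.058,0,0,0],[0,0.01,-0.072,0,0,0],[0,0.016,-0.085,0,0,0],[0,0.022,-0.098,0,0,0],[0,0.031,-0.112,0,0,0],[0,0.039,-0.124,0,0,0],[0,0.048,-0.135,0,0,0],[0,0.048,-0.135,0,0,0]]]'
```

```text
clock: 10.82
tool_pos: [0.5151, 0.1151, 0.1823]
eef_rot: [0.034, 0.707, -0.706, -0.033]
contact_force: [4.2, -1.1, -1.6]
opening: 0.119
```

```bash
python3 -m handwheel '[[[0,0.01,-0.01,0,0,0],[0,0.021,-0.02,0,0,0],[0,0.032,-0.029,0,0,0],[0,0.044,-0.037,0,0,0],[0,0.057,-0.045,0,0,0],[0,0.07,-0.051,0,0,0],[0,0.083,-0.056,0,0,0],[0,0.097,-0.061,0,0,0],[0,0.11,-0.064,0,0,0],[0,0.122,-0.066,0,0,0],[0,0.132,-0.067,0,0,0],[0,0.132,-0.067,0,0,0]]]'; python3 -m handwheel '[[[0,0.003,0,0,0,0],[0,0.006,0,0,0,0],[0,0.006,0,0,0,0],[0,0.006,0,0,0,0]]]'
```

```text
clock: 11.82
tool_pos: [0.5214, 0.1785, 0.0493]
eef_rot: [-0.035, -0.706, 0.707, 0.034]
contact_force: [5.0, -4.3, -1.0]
opening: 0.117
clock: 12.15
tool_pos: [0.5215, 0.1786, 0.0463]
eef_rot: [-0.036, -0.706, 0.706, 0.034]
contact_force: [1.1, -4.9, 13.5]
opening: 0.115
```

```bash
python3 -m handwheel '[[[0,0,0,0,0,0],[0,0,0,0,0,0],[0,0,0,0,0,0],[0,-0.02,0,0,0,0],[0,-0.05,0,0,0,0],[0.01,-0.08,0,0,0,0],[0.04,-0.11,0,0,0,0],[0.075,-0.13,0,0,0,0],[0.08,-0.14,0,0,0,0],[0.08,-0.14,0,0,0,0],[0.08,-0.14,0,0,0,0],[0.08,-0.14,0,0,0,0]]]' 0; python3 m.py red 0 0.012;  python3 - <<'E'
from h import *
j=np.load("jig.npy"); a=snapshot("wrist"); b=snapshot("scene"); cv2.imwrite("pics/c1.png",np.hstack([cv2.resize(a,(400,300)),cv2.resize(b[90:240,200:400],(400,300))])[:,:,::-1])
print("blue over",proj("scene",W(j,bar(-1,3.14))),proj("wrist",W(j,bar(-1,3.14))),colour(b,"blue",(280,180,380,240)),colour(a,"blue",(0,0,512,384)))
E
```

```text
clock: 13.15
tool_pos: [0.4415, 0.1871, 0.1848]
eef_rot: [-0.034, -0.706, 0.706, 0.034]
contact_force: [0.4, -0.3, 0.2]
opening: 0.5
t 13.2 tcp [0.4415 0.1868 0.1845] F [ 0.4 -0.7  0.9] op 0.5
blob (array([254.72173913, 186.5       ]), [249, 145, 12, 85, 920]) pred [255.28134877 188.49312302] to grasp [-0.0007  0.1538  0.0006]
tool axes [[-0.995, -0.0, -0.097], [0.097, -0.0, -0.995], [0.0, -1.0, 0.0]]
blue over [306.94778861 227.09140808] [254.8942744   91.78605039] (array([307.53703704, 226.75925926]), [296, 221, 23, 13, 54]) (array([254.46657382,  88.69428969]), [248, 35, 15, 110, 1436])
```

View pics/c1.png

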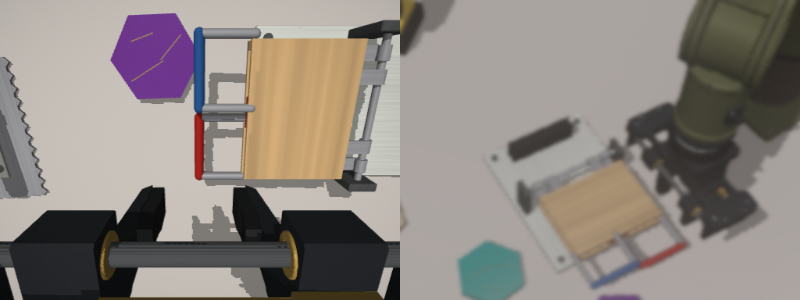

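The blue leaf is shut flat over the tile (blue bar at scene px (308,227), predicted (307,227)). The red bar is free and lies where the fit puts it. Gripping the red bar now.

```bash
python3 -m handwheel '[[[0,0.03,0,0,0,0],[0,0.065,0,0,0,0],[0,0.1,0,0,0,0],[0,0.13,0,0,0,0],[0,0.15,0,0,0,0],[0,0.16,0,0,0,0],[0,0.16,0,0,0,0],[0,0.16,0,0,0,0],[0,0.16,0,0,0,0]]]'; python3 -m handwheel '[[[0,0,0,0,0,0],[0,0,0,0,0,0],[0,0,0,0,0,0],[0,0,0,0,0,0],[0,0,0,0,0,0],[0,0,0,0,0,0],[0,0,0,0,0,0]]]' -1 58
python3 - <<'E'
from h import *
T=np.linspace(0,np.pi,45)
for k in range(0,44,11):
    b0=bar(1,T[k]); print(T[k].round(2),T[min(k+11,44)].round(2),",".join("[0,%.3f,%.3f,0,0,0]"%(-(bar(1,t)-b0)[2],-(bar(1,t)-b0)[1]) for t in T[k+1:k+12]))
E
```

```text
clock: 14.05
tool_pos: [0.4417, 0.187, 0.0265]
eef_rot: [0.035, 0.706, -0.706, -0.034]
contact_force: [0.1, 0.2, -0.3]
opening: 0.497
clock: 14.63
tool_pos: [0.441, 0.1864, 0.026]
eef_rot: [-0.034, -0.706, 0.706, 0.034]
contact_force: [0.1, -2.0, 4.7]
opening: 0.115
0.0 0.79 [0,-0.014,-0.000,0,0,0],[0,-0.029,0.001,0,0,0],[0,-0.043,0.002,0,0,0],[0,-0.057,0.005,0,0,0],[0,-0.071,0.009,0,0,0],[0,-0.084,0.014,0,0,0],[0,-0.097,0.020,0,0,0],[0,-0.110,0.026,0,0,0],[0,-0.122,0.034,0,0,0],[0,-0.133,0.042,0,0,0],[0,-0.144,0.052,0,0,0]
0.79 1.57 [0,-0.010,0.010,0,0,0],[0,-0.020,0.021,0,0,0],[0,-0.028,0.032,0,0,0],[0,-0.036,0.044,0,0,0],[0,-0.043,0.056,0,0,0],[0,-0.050,0.069,0,0,0],[0,-0.055,0.083,0,0,0],[0,-0.059,0.096,0,0,0],[0,-0.062,0.110,0,0,0],[0,-0.064,0.124,0,0,0],[0,-0.066,0.138,0,0,0]
1.57 2.36 [0,-0.000,0.014,0,0,0],[0,0.001,0.029,0,0,0],[0,0.002,0.043,0,0,0],[0,0.005,0.057,0,0,0],[0,0.009,0.071,0,0,0],[0,0.014,0.084,0,0,0],[0,0.020,0.097,0,0,0],[0,0.026,0.110,0,0,0],[0,0.034,0.122,0,0,0],[0,0.042,0.133,0,0,0],[0,0.052,0.144,0,0,0]
2.36 3.14 [0,0.010,0.010,0,0,0],[0,0.021,0.020,0,0,0],[0,0.032,0.028,0,0,0],[0,0.044,0.036,0,0,0],[0,0.056,0.043,0,0,0],[0,0.069,0.050,0,0,0],[0,0.083,0.055,0,0,0],[0,0.096,0.059,0,0,0],[0,0.110,0.062,0,0,0],[0,0.124,0.064,0,0,0],[0,0.138,0.066,0,0,0]
```

```bash
python3 -m handwheel '[[[0,-0.007,0,0,0,0],[0,-0.014,0,0,0,0],[0,-0.022,0,0,0,0],[0,-0.029,0.001,0,0,0],[0,-0.036,0.001,0,0,0],[0,-0.043,0.002,0,0,0],[0,-0.05,0.003,0,0,0],[0,-0.057,0.005,0,0,0],[0,-0.064,0.007,0,0,0],[0,-0.071,0.009,0,0,0],[0,-0.071,0.009,0,0,0]]]'
```

```text
clock: 15.55
tool_pos: [0.4399, 0.1773, 0.0982]
eef_rot: [0.035, 0.706, -0.706, -0.034]
contact_force: [1.1, -3.1, -1.8]
opening: 0.114
```

```bash
python3 -m handwheel '[[[0,-0.007,0.002,0,0,0],[0,-0.013,0.005,0,0,0],[0,-0.026,0.011,0,0,0],[0,-0.039,0.017,0,0,0],[0,-0.051,0.025,0,0,0],[0,-0.062,0.033,0,0,0],[0,-0.073,0.043,0,0,0],[0,-0.073,0.043,0,0,0],[0,-0.073,0.043,0,0,0]]]'; python3 - <<'E'
from h import *
j=np.load("jig.npy"); 
for c in("scene","top"):
    b=snapshot(c); cv2.imwrite(f"pics/d_{c}.png",b[:,:,::-1])
    for n,p in(("red",bar(1,.785)),("blue",bar(-1,np.pi-.785))):
        q=proj(c,W(j,p)); print(c,n,q.round(1),colour(b,n,[int(v) for v in(q[0]-20,q[1]-15,q[0]+20,q[1]+15)]))
E
```

```text
clock: 16.3
tool_pos: [0.4362, 0.1373, 0.1716]
eef_rot: [0.034, 0.708, -0.705, -0.033]
contact_force: [-1.6, 5.3, 5.5]
opening: 0.103
scene red [328.7 179.7] (array([321.24242424, 183.90909091]), [317, 181, 9, 7, 33])
scene blue [299.8 186.1] (array([300.32258065, 187.32258065]), [288, 181, 26, 14, 93])
top red [203.4 243.1] (array([219.5       , 235.33333333]), [219, 233, 2, 5, 6])
top blue [211.9 213.8] (array([210.63414634, 213.79268293]), [207, 201, 8, 26, 82])
```

The leaves follow together, but the opening has shrunk (0.115 to 0.103), so the pads are creeping up the bar. The hinges hold themselves, so I'll regrip deeper here.

```bash
python3 -m handwheel '[[[0,0,0,0,0,0],[0,0,0,0,0,0],[0,0,0,0,0,0],[0,0.004,-0.001,0,0,0],[0,0.009,-0.002,0,0,0],[0,0.009,-0.002,0,0,0],[0,0.009,-0.002,0,0,0]]]' -0.3; python3 m.py red 0.76 0.012;  python3 -m handwheel '[[[0,0,0,0,0,0],[0,0,0,0,0,0],[0,0,0,0,0,0],[0,0,0,0,0,0],[0,0,0,0,0,0],[0,0,0,0,0,0]]]' -1 58
```

```text
clock: 16.98
tool_pos: [0.4356, 0.1369, 0.1601]
eef_rot: [-0.034, -0.706, 0.707, 0.035]
contact_force: [-0.4, 0.5, 0.4]
opening: 0.352
t 17.03 tcp [0.4358 0.1369 0.1603] F [ 0.8  0.3 -0.3] op 0.349
blob (array([251.91123039, 257.57473163]), [240, 209, 26, 100, 2422]) pred [251.90409846 284.27754134] to grasp [-0.0017 -0.0114 -0.0018]
tool axes [[-0.995, -0.001, -0.096], [0.096, -0.001, -0.995], [0.001, -1.0, 0.001]]
clock: 17.53
tool_pos: [0.4362, 0.1378, 0.1608]
eef_rot: [0.034, 0.707, -0.706, -0.034]
contact_force: [0.2, 3.9, 0.5]
opening: 0.114
```

```bash
python3 -m handwheel '[[[0,-0.006,0.004,0,0,0],[0,-0.011,0.009,0,0,0],[0,-0.022,0.019,0,0,0],[0,-0.031,0.03,0,0,0],[0,-0.04,0.042,0,0,0],[0,-0.047,0.054,0,0,0],[0,-0.054,0.067,0,0,0],[0,-0.059,0.081,0,0,0],[0,-0.064,0.095,0,0,0],[0,-0.067,0.109,0,0,0],[0,-0.069,0.122,0,0,0],[0,-0.069,0.122,0,0,0]]]'
```

```text
clock: 18.53
tool_pos: [0.4241, 0.0143, 0.2315]
eef_rot: [0.036, 0.707, -0.706, -0.035]
contact_force: [-2.1, 1.4, 6.1]
opening: 0.114
```

```bash
python3 -m handwheel '[[[0,-0.001,0.008,0,0,0],[0,-0.002,0.016,0,0,0],[0,-0.002,0.03,0,0,0],[0,-0.001,0.045,0,0,0],[0,0.001,0.059,0,0,0],[0,0.004,0.073,0,0,0],[0,0.008,0.087,0,0,0],[0,0.013,0.1,0,0,0],[0,0.019,0.113,0,0,0],[0,0.025,0.126,0,0,0],[0,0.033,0.138,0,0,0],[0,0.033,0.138,0,0,0]]]'
```

```text
clock: 19.53
tool_pos: [0.4102, -0.1239, 0.197]
eef_rot: [-0.035, -0.706, 0.707, 0.035]
contact_force: [-0.1, -1.9, 0.3]
opening: 0.114
```

```bash
python3 -m handwheel '[[[0,0.005,0.006,0,0,0],[0,0.0095,0.013,0,0,0],[0,0.0186,0.0236,0,0,0],[0,0.029,0.034,0,0,0],[0,0.04,0.044,0,0,0],[0,0.051,0.052,0,0,0],[0,0.063,0.06,0,0,0],[0,0.075,0.067,0,0,0],[0,0.088,0.074,0,0,0],[0,0.102,0.079,0,0,0],[0,0.115,0.083,0,0,0],[0,0.115,0.083,0,0,0]]]';python3 -m handwheel '[[[0,0.007,0.002,0,0,0],[0,0.014,0.003,0,0,0],[0,0.021,0.004,0,0,0],[0,0.028,0.005,0,0,0],[0,0.034,0.006,0,0,0],[0,0.04,0.007,0,0,0],[0,0.04,0.007,0,0,0],[0,0.042,0.007,0,0,0],[0,0.042,0.007,0,0,0]]]'
```

```text
clock: 20.53
tool_pos: [0.4022, -0.2046, 0.0809]
eef_rot: [0.034, 0.706, -0.706, -0.035]
contact_force: [-0.4, 0.1, -1.5]
opening: 0.116
clock: 21.28
tool_pos: [0.4017, -0.2115, 0.0393]
eef_rot: [-0.034, -0.706, 0.706, 0.035]
contact_force: [-3.3, -3.2, -0.3]
opening: 0.115
```

```bash
python3 -m handwheel '[[[0,0.003,0,0,0,0],[0,0.006,0,0,0,0],[0,0.006,0,0,0,0],[0,0.006,0,0,0,0]]]'; python3 - <<'E'
from h import *
j=np.load("jig.npy"); 
for c in("scene","top"):
    b=snapshot(c)
    for n,p in(("red",bar(1,3.14)),("blue",bar(-1,0))):
        q=proj(c,W(j,p)); print(c,n,q.round(1),colour(b,n,[int(v) for v in(q[0]-20,q[1]-15,q[0]+20,q[1]+15)]))
E
```

```text
clock: 21.62
tool_pos: [0.4017, -0.2117, 0.035]
eef_rot: [-0.035, -0.706, 0.707, 0.034]
contact_force: [-4.6, -2.1, 16.7]
opening: 0.118
scene red [267.  128.6] (array([261.33333333, 130.41666667]), [259, 129, 5, 4, 12])
scene blue [245.1 141.6] (array([245.125  , 140.78125]), [236, 137, 19, 8, 32])
top red [312.2 259.8] None
top blue [313.6 233.7] (array([313.77586207, 231.93103448]), [312, 222, 5, 21, 58])
```

Both leaves are on the blue-side stop, with 16.7 N upward felt there and the blue bar at its angle-0 pixels. Next I bring the red leaf back alone, slowly at first.

```bash
python3 -m handwheel '[[[0,-0.007,0,0,0,0],[0,-0.012,-0.001,0,0,0],[0,-0.019,-0.002,0,0,0],[0,-0.026,-0.003,0,0,0],[0,-0.033,-0.004,0,0,0],[0,-0.047,-0.006,0,0,0],[0,-0.06,-0.01,0,0,0],[0,-0.074,-0.015,0,0,0],[0,-0.087,-0.022,0,0,0],[0,-0.099,-0.029,0,0,0],[0,-0.111,-0.036,0,0,0],[0,-0.111,-0.036,0,0,0]]]'; python3 - <<'E'
from h import *
j=np.load("jig.npy"); b=snapshot("top"); d=snapshot("scene"); cv2.imwrite("pics/e1.png",np.hstack([cv2.resize(b[190:290,190:340],(390,260)),cv2.resize(d[90:220,210:360],(390,338))[:260]])[:,:,::-1])
for n,p in(("blue",bar(-1,0)),):
    q=proj("scene",W(j,p)); print(q.round(1),colour(d,n,[int(v) for v in(q[0]-20,q[1]-15,q[0]+20,q[1]+15)]))
    q=proj("top",W(j,p)); print(q.round(1),colour(b,n,[int(v) for v in(q[0]-20,q[1]-15,q[0]+20,q[1]+15)]))
E
```

```text
clock: 22.72
tool_pos: [0.4055, -0.1737, 0.1461]
eef_rot: [0.033, 0.707, -0.706, -0.033]
contact_force: [-3.8, 0.2, -0.7]
opening: 0.114
[245.1 141.6] (array([245.125  , 140.78125]), [236, 137, 19, 8, 32])
[313.6 233.7] None
```

View pics/e1.png

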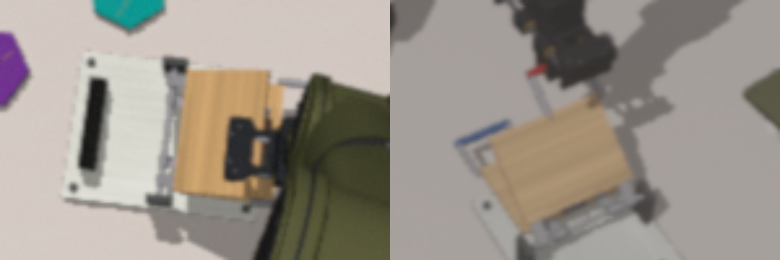

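```bash
python3 -m handwheel '[[[0,-0.005,-0.004,0,0,0],[0,-0.011,-0.009,0,0,0],[0,-0.022,-0.018,0,0,0],[0,-0.033,-0.028,0,0,0],[0,-0.043,-0.039,0,0,0],[0,-0.051,-0.05,0,0,0],[0,-0.059,-0.062,0,0,0],[0,-0.066,-0.075,0,0,0],[0,-0.072,-0.088,0,0,0],[0,-0.077,-0.101,0,0,0],[0,-0.081,-0.115,0,0,0],[0,-0.081,-0.115,0,0,0]]]'
```

```text
clock: 23.82
tool_pos: [0.4167, -0.0591, 0.2268]
eef_rot: [0.033, 0.706, -0.706, -0.033]
contact_force: [-4.3, -1.4, 7.6]
opening: 0.118
```

```bash
python3 -m handwheel '[[[0,-0.004,-0.014,0,0,0],[0,-0.006,-0.028,0,0,0],[0,-0.007,-0.043,0,0,0],[0,-0.007,-0.057,0,0,0],[0,-0.005,-0.071,0,0,0],[0,-0.003,-0.085,0,0,0],[0,0,-0.099,0,0,0],[0,0.004,-0.113,0,0,0],[0,0.009,-0.127,0,0,0],[0,0.016,-0.14,0,0,0],[0,0.024,-0.152,0,0,0],[0,0.024,-0.152,0,0,0]]]'
```

```text
clock: 24.82
tool_pos: [0.4327, 0.094, 0.2016]
eef_rot: [0.033, 0.707, -0.705, -0.032]
contact_force: [-1.0, 2.5, 3.2]
opening: 0.113
```

```bash
python3 -m handwheel '[[[0,0.008,-0.012,0,0,0],[0,0.016,-0.023,0,0,0],[0,0.026,-0.034,0,0,0],[0,0.036,-0.044,0,0,0],[0,0.047,-0.054,0,0,0],[0,0.058,-0.062,0,0,0],[0,0.07,-0.07,0,0,0],[0,0.083,-0.076,0,0,0],[0,0.096,-0.082,0,0,0],[0,0.109,-0.087,0,0,0],[0,0.123,-0.091,0,0,0],[0,0.123,-0.091,0,0,0]]]'; python3 -m handwheel '[[[0,0.007,-0.002,0,0,0],[0,0.014,-0.003,0,0,0],[0,0.021,-0.004,0,0,0],[0,0.028,-0.004,0,0,0],[0,0.036,-0.005,0,0,0],[0,0.043,-0.005,0,0,0],[0,0.051,-0.005,0,0,0],[0,0.057,-0.005,0,0,0],[0,0.057,-0.005,0,0,0]]]'
```

```text
clock: 25.82
tool_pos: [0.4413, 0.1811, 0.0762]
eef_rot: [-0.035, -0.706, 0.707, 0.034]
contact_force: [4.3, -2.8, -1.5]
opening: 0.119
clock: 26.57
tool_pos: [0.4419, 0.1864, 0.0204]
eef_rot: [0.035, 0.707, -0.706, -0.034]
contact_force: [4.2, -1.4, -1.6]
opening: 0.116
```

Pressing gently until I feel the stop.

```bash
python3 -m handwheel '[[[0,0.003,0,0,0,0],[0,0.005,0,0,0,0],[0,0.005,0,0,0,0],[0,0.005,0,0,0,0]]]'
```

```text
clock: 26.9
tool_pos: [0.442, 0.1864, 0.0179]
eef_rot: [0.035, 0.707, -0.706, -0.033]
contact_force: [2.9, -2.7, 20.8]
opening: 0.123
```

The red leaf is on its stop. Releasing, lifting clear and checking.

```bash
python3 -m handwheel '[[[0,-0.002,0,0,0,0],[0,-0.002,0,0,0,0],[0,-0.002,0,0,0,0],[0,-0.03,0,0,0,0],[0,-0.06,0,0,0,0],[0,-0.1,0,0,0,0],[0,-0.14,0,0,0,0],[0,-0.17,0,0,0,0],[0,-0.2,0,0,0,0],[0,-0.2,0,0,0,0],[0,-0.2,0,0,0,0],[0,-0.2,0,0,0,0]]]' 0; python3 - <<'E'
from h import *
j=np.load("jig.npy"); show()
b=snapshot("top"); d=snapshot("scene"); cv2.imwrite("pics/f1.png",np.hstack([cv2.resize(b[140:290,160:385],(390,260)),cv2.resize(d[90:220,210:405],(390,260))])[:,:,::-1])
for c,im in(("scene",d),("top",b)):
  print(c,"nest",proj(c,W(j,[0,-.087,.059])).round(1),[(np.round(x["bbox"]).tolist(),round(x["confidence"],2)) for x in boxes_of("tile",c)[:4]])
  for n,p in(("red",bar(1,0)),("blue",bar(-1,0))):
    q=proj(c,W(j,p)); print(c,n,q.round(1),colour(im,n,[int(v) for v in(q[0]-14,q[1]-15,q[0]+14,q[1]+15)]))
E
```

```text
clock: 27.9
tool_pos: [0.4395, 0.186, 0.2156]
eef_rot: [-0.033, -0.706, 0.707, 0.035]
contact_force: [-1.1, 0.1, 0.3]
opening: 0.499
t 27.9 tcp [0.4395 0.186  0.2156] F [-1.1  0.1  0.3] op 0.499
scene nest [271.9 157.2] [([261.0, 143.0, 288.0, 169.0], 0.91), ([230.0, 215.0, 260.0, 243.0], 0.71), ([294.0, 237.0, 328.0, 271.0], 0.64)]
scene red [330.5 217.6] (array([330.63492063, 217.41269841]), [320, 212, 22, 12, 63])
scene blue [245.1 141.6] (array([245.125  , 140.78125]), [236, 137, 19, 8, 32])
top nest [279.5 242.6] [([227.0, 170.0, 253.0, 205.0], 0.86), ([264.0, 228.0, 297.0, 263.0], 0.83), ([180.0, 201.0, 200.0, 227.0], 0.8)]
top red [193.8 245.9] (array([192.46875, 252.1875 ]), [191, 247, 4, 12, 32])
top blue [313.6 233.7] (array([313.58108108, 234.22972973]), [312, 222, 4, 25, 74])
```

View pics/f1.png

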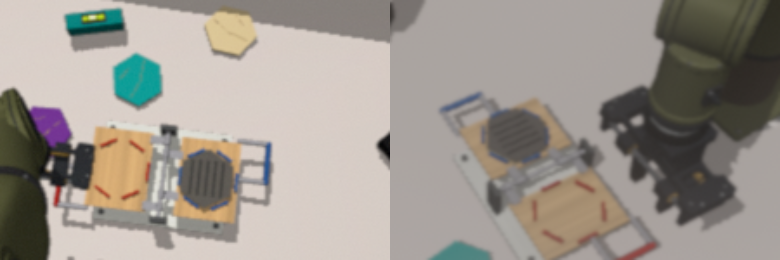

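The tile lies dark ribbed back up in the blue nest (scene px (274,156), predicted (272,157)). Both leaves are flat, the gripper is clear of everything and the bystanders in view have not moved. Handing in.

```bash
python3 - <<'E'
from h import *
for n in("drill","level","trowel","spare_tile"): print(n,[np.round(x["bbox"]).tolist() for x in boxes_of(n,"scene")[:1]])
print(job.finish_job())
E
```

```text
drill [[178.0, 46.0, 215.0, 116.0]]
level [[215.0, 250.0, 247.0, 288.0]]
trowel [[348.0, 275.0, 426.0, 347.0]]
spare_tile [[169.0, 188.0, 200.0, 215.0]]
the job is handed in; nothing more can be done
None
```

The marble tile now lies in the blue nest with its dark ribbed back up, and the job is handed in at about 28 s. I closed the blue leaf over the tile, swung both leaves over by the red handle to the blue stop, then laid the red leaf back flat on its own side and let go.

**Trouble on the way:** the first pinch on the blue bar, at 12–20 N, slipped off at about 0.53 rad. I regripped it deeper and harder, and regripped both bars once more partway as the pads crept. The hinges held the leaves each time.

**Last checks:**
- **Tile:** it is within about 3 px of the predicted nest centre in both views.
- **Leaves:** both bars are within 1 px of their flat positions in the scene view. The top view agrees for blue, but there the arm partly hid the red bar, so its blob centre was about 6 px off.
- **Stops:** I felt each stop where I pressed, at most 21 N, well under the limits.
- **Bystanders:** the boxes for drill, level, trowel and spare tile are within 4 px of where they started, which is detector noise.

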